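# Put up the display easel and lean the gift box on it

## Task

Put up the folded display easel: swing its metal rest up and over by the thumb tab until it snaps open and stays there by itself. Then set the slim kraft gift box on end on the easel's ledge, behind the lip, with its lid facing out to the front, and tip it back so that it leans squarely on the rest with nothing overhanging the ends of the ledge. Leave the other things on the counter where they are.

Things in the scene. Friction and masses are not known exactly. Their poses are not given: they have to be found in the camera images.
- easel: Folding tabletop display easel, loose, about 1 kg. Origin on the worktop under the hinge, midway across; x points to its back (where the rest leans when open), y along the hinge, z up; its front (-x) looks roughly to the robot's left. Dark steel base plate, x -66 to +56 mm, 124 mm wide, top at z 10 mm; dark cheeks at y +-50 to 54 mm, x -14 to +24 mm, up to z 58 mm; springs outside them to y +-64 mm.
- easel_ledge (a point): Middle of the ledge, on its surface: at x -39, z 10 mm of the easel. The ledge is the cork-lined strip of the base plate between a front lip (inner face at x -60 mm, outer at -66, top at z 22 mm) and a low kerb (face at x -18 mm, top at z 20 mm): a channel 42 mm deep, 124 mm long, open at its ends. The folded rest covers it.
- easel_hinge (a point): Middle of the hinge axis of the rest: at x 0, z 40 mm of the easel; the axis runs along the easel's y.
- easel_tab (a point): Middle of the outer edge of the thumb tab (36 mm wide, 4 mm thick, 18 mm long, bent 25 degrees away from the base), moving with the rest. Folded, it is 108 mm in front of the hinge axis and 49 mm above the worktop, with free space under it; lifted, it swings up and to the back. Open, it is 131 mm above the worktop and 58 mm behind the hinge axis.
- easel_rail (a point): Middle of the outermost cross rail of the rest (17 mm wide), 82 mm from the hinge axis. The rest is a light metal frame 94 mm wide, 4 mm thick, 90 mm long from the hinge to its free edge. Folded, it lies level, forward over the ledge and past the lip, its underside 38 mm above the worktop. Open, it leans back 28 degrees from upright, its free edge 120 mm up.
- easel_rest (a joint): Angle of the rest about the hinge, rad: 0 folded flat, 2.06 fully open against its stop. Two over-centre springs hold it shut (about 3 N upward at the tab lifts it) up to about 1.1 rad; beyond that they throw it open by themselves. Let go earlier, it claps shut.
- gift_center (a point): Centre of the slim kraft gift box, 100 mm tall as it stands on end, 62 mm wide, 30 mm thick, about 0.16 kg (0.11 to 0.22), loose, standing on the worktop (centre 50 mm up). Its y axis points up along the 100 mm, x along the 62 mm width, z out through the lid.
- gift_lid (a point): Centre of the outer face of the gift box's lid (a 62 x 100 mm face with a printed patch), 15 mm from the box's centre along its z axis; at the start it looks roughly towards the robot.
- sweet_tin: Bystander: round sweet tin with a dark lid, 65 mm across, 40 mm high; origin under its centre
- choc_bar: Bystander: flat wrapped chocolate bar, 140 x 64 x 12 mm, lying; origin under its centre
- small_gift_box: Bystander: small squat kraft gift box, 66 x 66 x 48 mm, not the one to display; origin under its centre
- stamp: Bystander: wooden hand stamp, 32 x 44 x 65 mm, standing; origin under its centre
- ink_tin: Bystander: flat ink-pad tin, 72 x 102 x 14 mm; origin under its centre
- calculator: Bystander: pocket calculator, 112 x 68 x 14 mm; origin under its centre
Things that resemble listed ones, but are neither listed nor needed, are in the scene too. Of the things like the part that bears gift_center, leave any that is purple; of the rest the larger one is meant.

How it is judged (in metres and radians):
On the way:
1. the rest has snapped fully open (value of joint easel_rest above 1.95 rad), for 0.3 s.
At the end, for the whole second after the job is handed in: The rest is fully open (over 1.95 rad) and the easel stands flat; the gift box stands with its foot on the ledge between lip and kerb, tilted back 0.36 to 0.76 rad against the rest, lid to the front, square to the easel within 0.2 rad and within 31 mm of its middle; the easel at rest (value of joint easel_rest above 1.95 rad and angle between easel's own z axis and vertical below 0.06 rad and angle between gift_center's own y axis and vertical between 0.36 and 0.76 rad and x of gift_center in the frame of easel between -0.03 and 0.004 m and y of gift_center in the frame of easel between -0.031 and 0.031 m and z of gift_center in the frame of easel between 0.048 and 0.07 m and x of gift_lid in the frame of easel below -0.013 m and angle between the x axis of gift_center and the y axis of easel, either way round below 0.2 rad and linear speed of easel below 0.02 m/s); the robot touches nothing.
It fails at once if a bystander was moved by more than 30 mm (distance of any of sweet_tin, choc_bar, small_gift_box, stamp, ink_tin, calculator from where it was at the start of the episode above 0.03 m).
It also fails if it takes over 72 s, if anything falls off the work surface, if the arm or the gripper's body presses on something with over 40 N, if the wrist force passes 120 N, or if a joint passes its speed limit or range.

## Robot

A 7-joint arm with a two-finger parallel gripper is mounted at the origin on a cart in front of the work surface, level with it; the furniture and walls round the work are solid. World frame = base frame: x ahead of the robot, y to its left, z up, the work surface at z = 0. Lengths are in m, angles in degrees, forces in N, time in s.
With the tool pointing down it reaches from about 0.425 to 0.8 m from the base axis. Payload 8.3 kg.
Tool frame: the origin (TCP) lies on the centre line of the jaws, within the pads' length; the fingertips stand 19 mm ahead of it and the grasp point (between the pads) is the TCP; z points along the fingers, x is the direction in which the jaws open and shut, and the axes are right-handed (so a half turn about z gives the same grasp; the last joint's range is limited). The gripper opens to 85 mm and grips with 20 to 120 N. Pads are 22 mm wide; open, the fingers measure 114 mm over their backs; the gripper's body (76 mm by 85 mm) begins 54 mm behind the grasp point. The pads swing forward as they close: fully open they stand 13 mm farther back than shut.
Start: joints at [-68.807, 21.967, 0.94, 78.501, -0.361, 79.538, -2.664], TCP at [0.262, 0.567, 0.227] pointing down, gripper open.
Joint ranges: [-169.22, 169.22], [-14.56, 117.87], [-87.37, 89.26], [10.42, 133.3], [-82.24, 262.24], [0.94, 117.77], [-172.7, 172.7]. Speed limits (degrees/s): [136.94, 136.94, 172.46, 172.46, 180, 180, 180].

## Interface

Orientations are given as a 3x3 rotation matrix whose columns are the frame's x, y, z axes.
In Python, from plant import robot, eyes gives the robot as it stands.
- The arm moves only by the tool apply_moves, never from a script. Its argument "series" is a list that holds one entry, the list of rows, each a list of 7 numbers: the turn, a rotation vector about the world's x, y, z in rad, then the shift along the world's x, y, z in m, then the finger opening in m, from 0 to 0.0854. A call has 1 to 5 rows; each row shifts and turns the commanded pose from where the row before left it; what a row does not reach is not made up. A row lasts 1/8 s, in which the tool goes at most 62.5 mm and 10.7 degrees, less where a joint would pass 70% of its speed; a pose out of reach is approached as far as the arm can. A call with a gripper value outside its range is refused whole. The fingers move at their own pace and stop on an object; the grip force is fixed at half the most. Time passes only in rows, so rows that do not move let the fingers close. It gives the time, the measured TCP pose, the force and the opening at its end, in the units of the state.
- robot.get_obs(): the state, without advancing time (a new reading comes with each control period).
- eyes.grab_frame(name): name is "side" or "top"; returns the picture (400x640x3 uint8, red, green, blue); there is no depth.
- eyes.calibration(name): a dict with "fovy" (degrees; the focal length in pixels is half the picture's height over the tangent of half this angle, whatever the lens; pixels are square), "cx", "cy" (the principal point, pixels), "cam_to_world" (4x4, takes a point from camera to world coordinates). Camera axes: x right, y down, z forward; pixel columns grow to the right and rows downward; lengths in m; the calibration is good to about 2 mm. A picture is of the moment at which its call begins. calibration takes no time and is no camera call.
- robot.close_job(): hands the job in, once; it reports no verdict.
The state is a dict: "time": time; "qpos": joint angles; "qvel": joint speeds; "tau": joint torques, N m; "ee_pos": TCP position; "eef_rot": TCP orientation; "wrist_force": force on the tool from outside, world axes, zero at the start; "moment": the same for the moment, N m; "width": finger opening in m.
Only numpy, scipy, OpenCV 4.12 (cv2) and the standard library are available. Lean on these libraries where they do the work, as an engineer would, in place of code of your own. Each camera call takes 0.05 s, during which the arm holds its last target. There are 200 camera calls.

## Working session

There is one attempt and no reset: what is moved stays moved. The work goes in short steps, Python scripts to look and compute and a tool call to move; the robot and the scene stay as the last step left them, time stands still between calls to the robot, and variables do not carry over. Pictures are saved under pics/ and viewed, on a budget of 10 in all, crops included, one or two more only if the job needs it, and the job is handed in when it is done.

Besides the shell and the picture viewer there is one more tool, called after "Request:" as a command line: name --argument value ..., lists and objects as JSON in quotes. apply_moves: Moves the arm, as the interface text tells. Its arguments: {"type":"object","properties":{"series":{"type":"array","items":{"type":"array","items":{"type":"array","items":{"type":"number"}}}}},"required":["series"]}

```bash
ls; mkdir -p pics
python3 - <<'E'
from plant import robot, eyes
import cv2, numpy as np
for n in("side","top"):
    im=eyes.grab_frame(n); cv2.imwrite(f"pics/{n}0.png",im[:,:,::-1]); c=eyes.calibration(n); print(n,c)
o=robot.get_obs();print(o["time"],o["ee_pos"],o["eef_rot"],o["width"])
E
```

```text
pics
side {'fovy': 54.90110225616586, 'cx': 320.356906545039, 'cy': 201.5986029974617, 'cam_to_world': array([[ 0.85861094, -0.28825955,  0.42390293,  0.04790691],
       [-0.51239086, -0.45745014,  0.72677024, -0.74194796],
       [-0.01558401, -0.84121686, -0.54047325,  0.69343436],
       [ 0.        ,  0.        ,  0.        ,  1.        ]])}
top {'fovy': 48.68132527977022, 'cx': 322.13676029153964, 'cy': 196.79935994401262, 'cam_to_world': array([[ 0.00667917, -0.99575399,  0.09181168,  0.41894119],
       [-0.99973887, -0.00464288,  0.02237469,  0.0627039 ],
       [-0.02185342, -0.09193715, -0.99552498,  1.18812315],
       [ 0.        ,  0.        ,  0.        ,  1.        ]])}
0.1 [0.26189792 0.5669572  0.22566335] [[ 4.19340919e-01  9.07828545e-01 -7.26034604e-04]
 [ 9.07827048e-01 -4.19341546e-01 -1.64896646e-03]
 [-1.80143530e-03  3.23652601e-05 -9.99998377e-01]] 0.08531256636580592
```

View pics/top0.png

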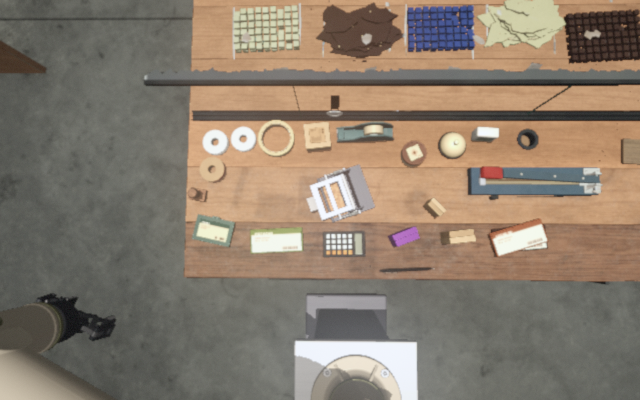

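View pics/side0.png

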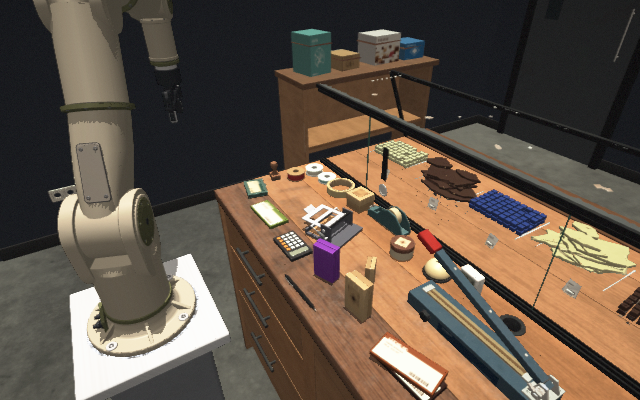

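Candidates for the box: purple at top (405,237), to be left alone; kraft at top (460,237) / side (358,296); smaller kraft at top (435,207) / side (371,268). I choose the larger kraft box and will check it in one crop.

Run:
```python
import cv2, numpy as np
t=cv2.imread("pics/top0.png")[160:255,290:490]; s=cv2.imread("pics/side0.png")[190:330,270:410]
t=cv2.resize(t,None,fx=4,fy=4,interpolation=cv2.INTER_CUBIC)
s=cv2.resize(s,None,fx=4,fy=4,interpolation=cv2.INTER_CUBIC)
cv2.imwrite("pics/c1.png",t)
cv2.imwrite("pics/c2.png",s)
```

```text
(no output)
```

View pics/c1.png

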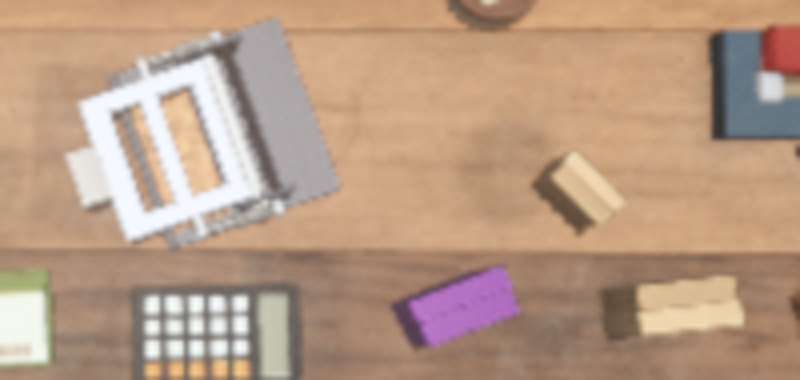

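View pics/c2.png

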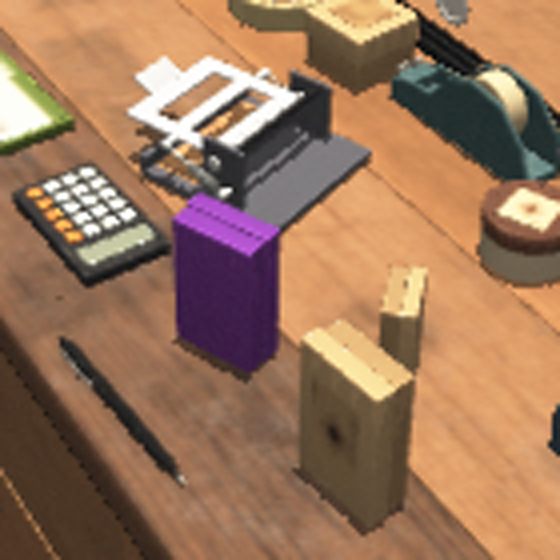

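The crop confirms the larger kraft box: patched lid facing the robot, top face at crop-1 corners (637,283),(735,276),(744,322),(640,334). The easel's back edge runs from (278,18) to (340,188), and its tab edge is at (65,155)-(82,208).

```bash
cat > h.py <<'E'
import numpy as np
from plant import robot, eyes
def ray(n,uv):
    c=eyes.calibration(n); f=200/np.tan(np.radians(c["fovy"]/2)); T=c["cam_to_world"]
    d=T[:3,:3]@np.array([(uv[0]-c["cx"])/f,(uv[1]-c["cy"])/f,1]); return T[:3,3],d
def on(n,uv,z):
    o,d=ray(n,uv); return o+d*(z-o[2])/d[2]
def pix(n,p):
    c=eyes.calibration(n); f=200/np.tan(np.radians(c["fovy"]/2)); T=c["cam_to_world"]
    q=T[:3,:3].T@(np.array(p)-T[:3,3]); return np.array([c["cx"]+f*q[0]/q[2],c["cy"]+f*q[1]/q[2]])
E
python3 - <<'E'
from h import *
import cv2
np.set_printoptions(precision=4,suppress=True)
C=lambda u,v:((u+.5)/4-.5+290,(v+.5)/4-.5+160)
S=lambda u,v:((u+.5)/4-.5+270,(v+.5)/4-.5+190)
P=lambda L,z:np.array([on("top",C(*p),z) for p in L])
b=P([(637,283),(735,276),(744,322),(640,334)],.1)
print("box top",b,b.mean(0),cv2.minAreaRect(b[:,:2].astype(np.float32)))
print("side top corners",[on("side",S(*p),.1) for p in [(302,333),(340,320),(413,378),(375,402)]])
print("side foot",[on("side",S(*p),0) for p in [(302,470),(368,528),(405,495)]])
k=P([(278,18),(340,188)],.01);print("back",k,k.mean(0))
t=P([(65,155),(82,208)],.049);print("tab",t,t.mean(0))
r=P([(80,100),(132,242)],.042);print("rest",r,r.mean(0))
bm=k.mean(0)[:2];rm=r.mean(0)[:2];tm=t.mean(0)[:2]
e=k[0]-k[1];yaw=np.arctan2(e[1],e[0])-np.pi/2;print("yaw by back",np.degrees(yaw))
for m in(rm,tm):
    d=bm-m;print(np.degrees(np.arctan2(d[1],d[0])),np.linalg.norm(d))
print("nbrs purple",P([(410,305),(502,267),(518,303),(427,347)],.1), "small",P([(575,150),(625,203),(600,225),(548,177)],.07))
print("calc",P([(135,287),(298,287),(298,378)],.014))
E
```

```text
box top [[ 0.4385 -0.2227  0.1   ]
 [ 0.4431 -0.2821  0.1   ]
 [ 0.4152 -0.2869  0.1   ]
 [ 0.4075 -0.2239  0.1   ]] [ 0.4261 -0.2539  0.1   ] ((0.42669692635536194, -0.25350767374038696), (0.030851010233163834, 0.06345491856336594), 6.964229583740234)
side top corners [array([ 0.4103, -0.2235,  0.1   ]), array([ 0.4341, -0.226 ,  0.1   ]), array([ 0.4413, -0.2832,  0.1   ]), array([ 0.4138, -0.2867,  0.1   ])]
side foot [array([ 0.4073, -0.2314,  0.    ]), array([ 0.4152, -0.2857,  0.    ]), array([ 0.4471, -0.2777,  0.    ])]
back [[ 0.6163 -0.0098  0.01  ]
 [ 0.502  -0.0509  0.01  ]] [ 0.5591 -0.0303  0.01  ]
tab [[0.5197 0.1304 0.049 ]
 [0.4854 0.1191 0.049 ]] [0.5026 0.1247 0.049 ]
rest [[0.5564 0.1214 0.042 ]
 [0.4639 0.0868 0.042 ]] [0.5102 0.1041 0.042 ]
yaw by back -70.2268163959808
-69.9850500264755 0.14303155225409003
-69.95047202237002 0.1650460883859898
nbrs purple [[ 0.4242 -0.0846  0.1   ]
 [ 0.4477 -0.1408  0.1   ]
 [ 0.4258 -0.1503  0.1   ]
 [ 0.3988 -0.0947  0.1   ]] small [[ 0.5225 -0.1933  0.07  ]
 [ 0.4892 -0.224   0.07  ]
 [ 0.4752 -0.2081  0.07  ]
 [ 0.5054 -0.176   0.07  ]]
calc [[ 0.4353  0.0852  0.014 ]
 [ 0.436  -0.0225  0.014 ]
 [ 0.3763 -0.0224  0.014 ]]
```

Easel: origin about (0.540,0.023), yaw -70°. Box: centre about (0.426,-0.254). I'll go above the tab with the jaws along the hinge axis.

Request:
apply_moves --series '[[[0,0,-0.079,0.0242,-0.0447,-0.007,0.06],[0,0,-0.079,0.0242,-0.0447,-0.007,0.06],[0,0,-0.079,0.0242,-0.0447,-0.007,0.06],[0,0,-0.079,0.0242,-0.0447,-0.007,0.06],[0,0,-0.079,0.0242,-0.0447,-0.007,0.06]]]'

```text
time: 0.72
ee_pos: [0.3835, 0.3421, 0.1911]
eef_rot: [[0.738, 0.675, -0.0], [0.675, -0.738, -0.0], [-0.0, -0.0, -1.0]]
wrist_force: [1.1, 1.1, 0.0]
width: 0.0602
```

Request:
apply_moves --series '[[[0,0,-0.079,0.0242,-0.0447,-0.007,0.06],[0,0,-0.079,0.0242,-0.0447,-0.007,0.06],[0,0,-0.079,0.0242,-0.0447,-0.007,0.06],[0,0,-0.079,0.0242,-0.0447,-0.007,0.06],[0,0,-0.079,0.0242,-0.0447,-0.007,0.06]]]'

```text
time: 1.35
ee_pos: [0.5044, 0.1189, 0.1562]
eef_rot: [[0.941, 0.339, -0.0], [0.339, -0.941, 0.0], [-0.0, -0.0, -1.0]]
wrist_force: [0.0, -0.2, -0.2]
width: 0.0602
```

Request:
apply_moves --series '[[[0,0,0,-0.0005,0.003,-0.04,0.06],[0,0,0,0,0,-0.04,0.06],[0,0,0,0,0,-0.013,0.06],[0,0,0,0,0,-0.013,0.06],[0,0,0,0,0,0,0.06]]]'

```text
time: 1.98
ee_pos: [0.5036, 0.1235, 0.0506]
eef_rot: [[0.94, 0.341, -0.0], [0.341, -0.94, -0.0], [-0.0, -0.0, -1.0]]
wrist_force: [0.0, 0.1, -1.0]
width: 0.0597
```

Run:
```python
from h import *
import cv2
t=eyes.grab_frame("top")[150:230,280:400]; s=eyes.grab_frame("side")[180:270,270:390]
f=lambda i:cv2.resize(i[:,:,::-1],(600,400 if i is t else 450)[:2] if 0 else None,fx=5,fy=5)if 0 else cv2.resize(i[:,:,::-1],None,fx=3.3,fy=3.3,interpolation=cv2.INTER_CUBIC)
a,b=f(t),f(s);h=max(a.shape[0],b.shape[0])
p=lambda i:cv2.copyMakeBorder(i,0,h-i.shape[0],0,0,cv2.BORDER_CONSTANT)
cv2.imwrite("pics/g1.png",np.hstack([p(a),p(b)]))
```

```text
(no output)
```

View pics/g1.png

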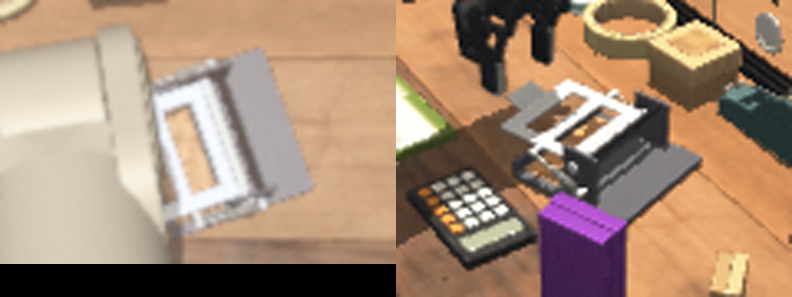

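The side view shows the fingers at about (300,206) and (317,197), beyond and left of the tab's edge. I'll compare that with the projections.

Run:
```python
from h import *
np.set_printoptions(precision=3,suppress=True)
o=robot.get_obs();p=o["ee_pos"];R=o["eef_rot"];print(p)
for s in(-.03,.03):
  for z in (0,.012): print(s,z,pix("side",p+R[:,0]*s+R[:,2]*z))
ex=np.array([.342,-.94,0]);ey=np.array([.94,.342,0]);O=np.array([.5397,.0228,0])
for y in(-.018,.018): print("tab",pix("side",O-.108*ex+y*ey+[0,0,.049]),pix("top",O-.108*ex+y*ey+[0,0,.049]))
for y in(-.047,.047): print("rest",pix("side",O-.09*ex+y*ey+[0,0,.042]),pix("side",O+.0*ex+y*ey+[0,0,.042]))
print("back",pix("side",O+.056*ex+.062*ey+[0,0,.01]),pix("side",O+.056*ex-.062*ey+[0,0,.01]))
```

```text
[0.504 0.124 0.052]
-0.03 0 [300.065 210.043]
-0.03 0.012 [300.244 213.353]
0.03 0 [313.011 201.445]
0.03 0.012 [313.115 204.694]
tab [302.202 209.043] [310.476 211.461]
tab [309.967 203.886] [305.844 198.382]
rest [300.362 217.435] [324.209 228.716]
rest [320.512 203.687] [343.945 213.789]
back [361.985 226.975] [336.758 248.078]
```

Request:
apply_moves --series '[[[0,0,0,0.0005,-0.003,-0.009,0.06],[0,0,0,0,0,0,0.03],[0,0,0,0,0,0,0.03],[0,0,0,0,0,0,0.03],[0,0,0,0,0,0,0.03]]]'

```text
time: 2.7
ee_pos: [0.5042, 0.1202, 0.0419]
eef_rot: [[0.94, 0.341, 0.0], [0.341, -0.94, 0.0], [0.0, -0.0, -1.0]]
wrist_force: [-3.1, -1.2, 5.0]
width: 0.0312
```

Run:
```python
from h import *
import cv2
s=eyes.grab_frame("side")[160:250,270:370]
cv2.imwrite("pics/g2.png",cv2.resize(s[:,:,::-1],None,fx=6.5,fy=6.5,interpolation=cv2.INTER_CUBIC))
o=robot.get_obs();print(o["ee_pos"],o["wrist_force"],o["width"],o["moment"])
```

```text
[0.50419156 0.12024236 0.04188547] [-1.74963797 -1.96368647  5.8012787 ] 0.0308387574837312 [-0.31770453  0.50510213  0.02391238]
```

View pics/g2.png

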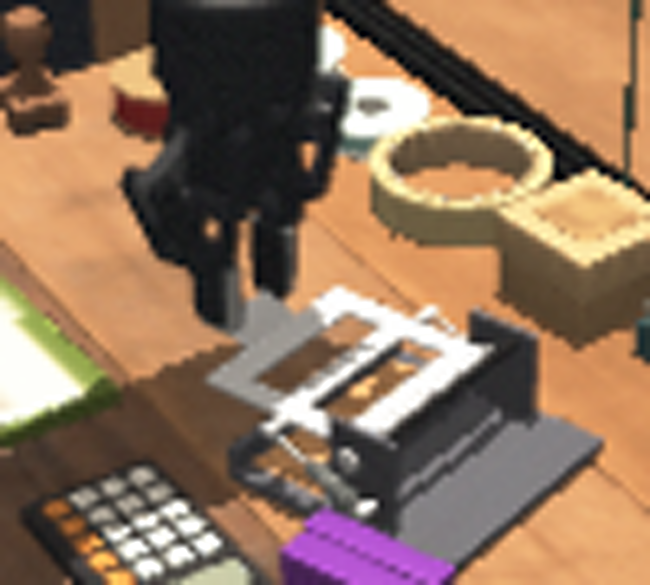

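Request:
apply_moves --series '[[[0,0,0,0,0,0.003,0.065],[0,0,0,0,0,0,0.065],[0,0,0,0,0,0,0.065]]]'

```text
time: 3.12
ee_pos: [0.5041, 0.1205, 0.0445]
eef_rot: [[0.94, 0.341, -0.0], [0.341, -0.94, 0.0], [-0.0, -0.0, -1.0]]
wrist_force: [-0.1, -0.1, -0.4]
width: 0.0652
```

Request:
apply_moves --series '[[[0,0,0,0,0,-0.009,0.065],[0,0,0,0,0,-0.009,0.065],[0,0,0,0,0,0,0.065]]]'

```text
time: 3.5
ee_pos: [0.5031, 0.1201, 0.0253]
eef_rot: [[0.94, 0.341, -0.002], [0.341, -0.94, -0.001], [-0.002, 0.0, -1.0]]
wrist_force: [-0.8, -0.5, 0.3]
width: 0.0654
```

Request:
apply_moves --series '[[[0,0,0,0,0,0,0.03],[0,0,0,0,0,0,0.03],[0,0,0,0,0,0,0.03],[0,0,0,0,0,0,0.03]]]'

```text
time: 4.0
ee_pos: [0.5042, 0.1204, 0.027]
eef_rot: [[0.94, 0.341, 0.0], [0.341, -0.94, 0.0], [0.0, -0.0, -1.0]]
wrist_force: [-2.5, -0.8, 5.3]
width: 0.0332
```

Request:
apply_moves --series '[[[0,0,0,0,0,0,0.01],[0,0,0,0,0,0,0.01],[0,0,0,0,0,0,0.01]]]'

```text
time: 4.38
ee_pos: [0.5042, 0.1204, 0.027]
eef_rot: [[0.94, 0.341, 0.0], [0.341, -0.94, 0.0], [0.0, -0.0, -1.0]]
wrist_force: [-2.7, -0.9, 5.7]
width: 0.0336
```

The opening stalls at 33.6 mm, so the tab is gripped across its width. Now I'll swing it about the hinge.

Request:
apply_moves --series '[[[0.141,0.0513,0,-0.0003,0.0008,0.0157,0.01],[0.141,0.0513,0,0.0005,-0.0015,0.0156,0.01],[0.141,0.0513,0,0.0013,-0.0037,0.0152,0.01]]]'

```text
time: 4.75
ee_pos: [0.5055, 0.1174, 0.0742]
eef_rot: [[0.939, 0.309, -0.15], [0.343, -0.843, 0.414], [0.002, -0.441, -0.898]]
wrist_force: [-3.0, -1.2, -2.1]
width: 0.0338
```

Request:
apply_moves --series '[[[0.141,0.0513,0,0.0021,-0.0057,0.0144,0.01],[0.141,0.0513,0,0.0028,-0.0077,0.0134,0.01],[0.141,0.0513,0,0.0035,-0.0095,0.012,0.01],[0.141,0.0513,0,0.004,-0.0111,0.0104,0.01]]]'

```text
time: 5.25
ee_pos: [0.5184, 0.0822, 0.1248]
eef_rot: [[0.94, 0.17, -0.297], [0.342, -0.462, 0.818], [0.002, -0.871, -0.492]]
wrist_force: [0.9, 2.5, 1.2]
width: 0.0333
```

Request:
apply_moves --series '[[[0.141,0.0513,0,0.0045,-0.0124,0.0084,0.01],[0.141,0.0513,0,0.0049,-0.0135,0.0064,0.01],[0,0,0,0,0,0,0.07],[0,0,0,0,0,0,0.07],[0,0,0,0,0,0,0.07]]]'

```text
time: 5.88
ee_pos: [0.5275, 0.0563, 0.1382]
eef_rot: [[0.94, 0.075, -0.334], [0.342, -0.207, 0.917], [-0.0, -0.976, -0.22]]
wrist_force: [-0.5, 0.7, -0.0]
width: 0.0699
```

Request:
apply_moves --series '[[[0,0,0,0,0,0.03,0.08],[0,0,0,0,0,0.04,0.08],[0,0,0,0,0,0.04,0.08],[-0.141,-0.0513,0,0,0,0.03,0.08],[-0.141,-0.0513,0,0,0,0.03,0.08]]]'

```text
time: 6.5
ee_pos: [0.5274, 0.0558, 0.3094]
eef_rot: [[0.94, 0.171, -0.294], [0.34, -0.472, 0.813], [0.0, -0.865, -0.502]]
wrist_force: [0.8, -0.3, 0.1]
width: 0.0801
```

Request:
apply_moves --series '[[[-0.141,-0.0513,0,-0.0067,-0.0207,0,0.08],[-0.141,-0.0513,0,-0.0067,-0.0207,0,0.08],[-0.141,-0.0513,0,-0.0067,-0.0207,0,0.08],[-0.141,-0.0513,0,-0.0067,-0.0207,0,0.08],[-0.141,-0.0513,0,-0.0067,-0.0207,0,0.08]]]'

```text
time: 7.12
ee_pos: [0.4938, -0.048, 0.3095]
eef_rot: [[0.94, 0.328, -0.097], [0.342, -0.899, 0.273], [0.003, -0.29, -0.957]]
wrist_force: [-0.8, 0.6, -0.0]
width: 0.0802
```

Request:
apply_moves --series '[[[-0.141,-0.0513,0,-0.0067,-0.0207,0,0.08],[-0.141,-0.0513,0,-0.0067,-0.0207,0,0.08],[0,0,0.165,-0.0067,-0.0207,-0.01,0.08],[0,0,0.165,-0.0067,-0.0207,-0.01,0.08],[0,0,0.165,-0.0067,-0.0207,-0.01,0.08]]]'

```text
time: 7.75
ee_pos: [0.46, -0.151, 0.2786]
eef_rot: [[0.66, 0.751, 0.002], [0.751, -0.66, -0.0], [0.001, 0.002, -1.0]]
wrist_force: [-0.2, 0.2, -0.4]
width: 0.0795
```

Request:
apply_moves --series '[[[0,0,0.165,-0.0067,-0.0207,-0.015,0.08],[0,0,0.165,-0.0067,-0.0207,-0.015,0.08],[0,0,0.165,-0.0067,-0.0207,-0.015,0.08],[0,0,0.165,-0.0067,-0.0207,-0.015,0.08],[0,0,0.165,-0.0067,-0.0207,-0.015,0.08]]]'

```text
time: 8.38
ee_pos: [0.4267, -0.2546, 0.2033]
eef_rot: [[-0.104, 0.995, 0.002], [0.995, 0.104, -0.0], [-0.001, 0.002, -1.0]]
wrist_force: [0.4, 0.1, -0.6]
width: 0.0798
```

Run:
```python
from h import *
import cv2
t=eyes.grab_frame("top")[150:260,280:480]; s=eyes.grab_frame("side")[160:330,270:410]
a=cv2.resize(t,None,fx=2.2,fy=2.2,interpolation=cv2.INTER_CUBIC);b=cv2.resize(s,None,fx=2.5,fy=2.5,interpolation=cv2.INTER_CUBIC)
a=cv2.copyMakeBorder(a,0,b.shape[0]-a.shape[0],0,0,cv2.BORDER_CONSTANT)
cv2.imwrite("pics/g3.png",np.hstack([a,b])[:,:,::-1])
```

```text
(no output)
```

View pics/g3.png

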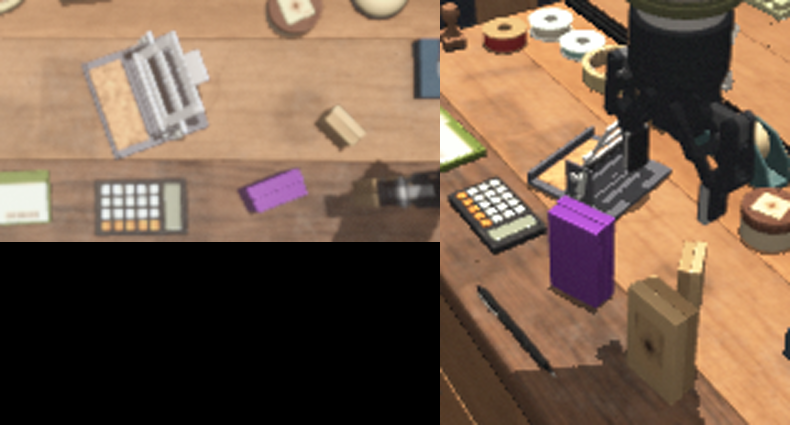

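The rest is open and the ledge exposed. The gripper is above the box.

Request:
apply_moves --series '[[[0,0,0,0,0,-0.05,0.08],[0,0,0,-0.0005,0,-0.04,0.08],[0,0,0,0,0,-0.012,0.08],[0,0,0,0,0,-0.011,0.08],[0,0,0,0,0,0,0.08]]]'

```text
time: 9.1
ee_pos: [0.427, -0.2544, 0.0908]
eef_rot: [[-0.097, 0.995, 0.001], [0.995, 0.097, -0.0], [-0.0, 0.001, -1.0]]
wrist_force: [-0.5, -0.0, -0.8]
width: 0.0799
```

Request:
apply_moves --series '[[[0,0,0,0,0,0,0.05],[0,0,0,0,0,0,0.05],[0,0,0,0,0,0,0.05],[0,0,0,0,0,0,0.05]]]'

```text
time: 9.6
ee_pos: [0.428, -0.2543, 0.0924]
eef_rot: [[-0.097, 0.995, 0.004], [0.995, 0.097, -0.0], [-0.001, 0.004, -1.0]]
wrist_force: [-2.0, 3.9, 13.4]
width: 0.0498
```

Run:
```python
from h import *
np.set_printoptions(precision=4,suppress=True)
C=lambda u,v:((u+.5)/2.2-.5+280,(v+.5)/2.2-.5+150)
a,b=on("top",C(83,63),.022),on("top",C(121,157),.022);c=on("top",C(208,125),.01)
e=a-b;print(a,b,c,np.linalg.norm(e))
yaw=np.arctan2(e[1],e[0])-np.pi/2;ex=np.array([np.cos(yaw),np.sin(yaw)])
print("yaw",np.degrees(yaw),"O",((a+b)/2)[:2]+.066*ex,"len",(c-b)[:2]@ex)
t=on("top",C(205,67),.131);print("tab",t,t[:2]-.058*ex)
```

```text
[0.5757 0.1017 0.022 ] [0.4624 0.0553 0.022 ] [ 0.5022 -0.0499  0.01  ] 0.12243601584928256
yaw -67.73282856244545 O [0.544  0.0174] len 0.11247037799187597
tab [ 0.5571 -0.0354  0.131 ] [0.5351 0.0183]
```

Run:
```python
from h import *
import cv2
s=eyes.grab_frame("side")[220:340,300:420]
cv2.imwrite("pics/g4.png",cv2.resize(s,None,fx=5,fy=5,interpolation=cv2.INTER_CUBIC)[:,:,::-1])
o=robot.get_obs();print(o["ee_pos"],o["wrist_force"],o["width"],o["moment"])
p=o["ee_pos"];print(pix("side",p),pix("side",p+o["eef_rot"][:,0]*.025),pix("side",p-o["eef_rot"][:,0]*.025))
```

```text
[ 0.42797351 -0.25432941  0.09239312] [-1.30327312  3.7968679  13.01145049] 0.04990632160906056 [1.00793264 0.52273346 0.04627765]
[359.68699567 280.85331164] [352.23995631 274.48711584] [367.44261919 287.48330452]
```

View pics/g4.png

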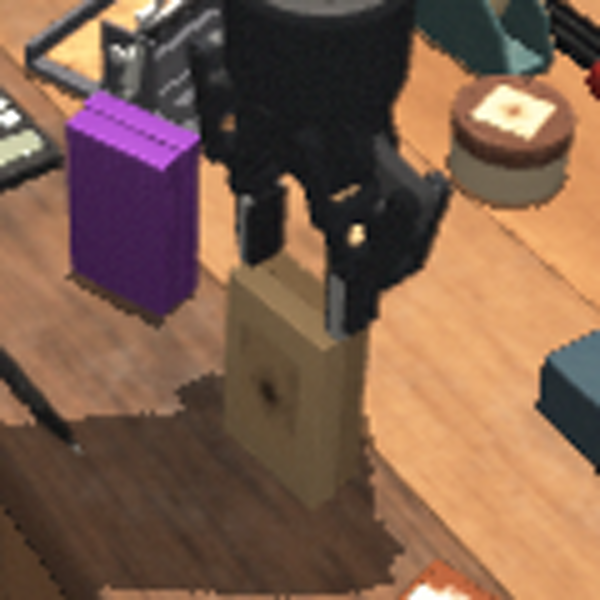

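The fingertips rest on the box's top edge at (250,255) and (335,330) in the crop. The real tips are therefore about 27 mm further back than the stated TCP offset implies. I'll open, go 27 mm lower and close again.

Request:
apply_moves --series '[[[0,0,0,0,0,0.015,0.082],[0,0,0,0,0,0,0.082],[0,0,0,0,0,0,0.082],[0,0,0,0,0,0,0.082]]]'

```text
time: 10.15
ee_pos: [0.4261, -0.2543, 0.1047]
eef_rot: [[-0.097, 0.995, -0.001], [0.995, 0.097, 0.0], [0.0, -0.001, -1.0]]
wrist_force: [0.0, 0.0, 0.9]
width: 0.0821
```

Request:
apply_moves --series '[[[0,0,0,0,0,-0.02,0.082],[0,0,0,0,0,-0.011,0.082],[0,0,0,0,0,-0.01,0.082],[0,0,0,0,0,0,0.082]]]'

```text
time: 10.65
ee_pos: [0.4258, -0.2542, 0.0633]
eef_rot: [[-0.097, 0.995, -0.002], [0.995, 0.097, 0.001], [0.001, -0.002, -1.0]]
wrist_force: [0.3, 0.2, -0.2]
width: 0.0823
```

Request:
apply_moves --series '[[[0,0,0,0,0,0,0.04],[0,0,0,0,0,0,0.04],[0,0,0,0,0,0,0.04],[0,0,0,0,0,0,0.04]]]'

```text
time: 11.15
ee_pos: [0.4271, -0.2546, 0.0648]
eef_rot: [[-0.097, 0.995, 0.001], [0.995, 0.097, -0.0], [-0.001, 0.001, -1.0]]
wrist_force: [0.9, 0.8, 6.0]
width: 0.0613
```

Gripped: 61.3 mm opening, with the TCP 65 mm above the box's foot. I'll refine the easel pose from the top view before placing.

Run:
```python
from h import *
import cv2
s=eyes.grab_frame("top")[156:228,310:382]; cv2.imwrite("pics/g5.png",cv2.resize(s,None,fx=8,fy=8,interpolation=cv2.INTER_CUBIC)[:,:,::-1])
```

```text
(no output)
```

View pics/g5.png

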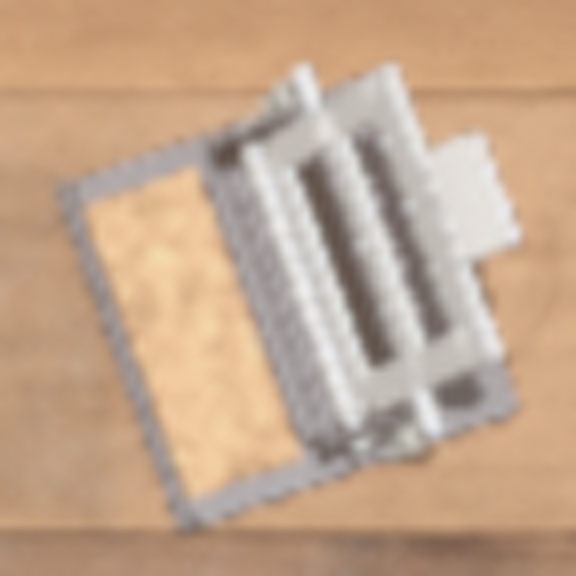

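Run:
```python
from h import *
np.set_printoptions(precision=4,suppress=True)
from scipy.optimize import least_squares
C=lambda u,v:((u+.5)/8-.5+310,(v+.5)/8-.5+156)
D=[((62,187),(-.066,.062,.022)),((185,527),(-.066,-.062,.022)),((393,65),(.042,.047,.12)),((500,360),(.042,-.047,.12)),((485,135),(.058,.018,.131)),((520,240),(.058,-.018,.131)),((515,412),(.056,-.062,.01))]
W=np.array([on("top",C(*p),q[2])[:2] for p,q in D]);Q=np.array([q[:2] for _,q in D])
def r(v):
    c,s=np.cos(v[2]),np.sin(v[2]); return (Q@np.array([[c,s],[-s,c]])+v[:2]-W)
s=least_squares(lambda v:r(v).ravel(),[.54,.02,-1.2]);print(s.x,np.degrees(s.x[2]));print(r(s.x)*1000)
```

```text
[ 0.5401  0.021  -1.2268] -70.28992772673558
[[ 2.0751  1.993 ]
 [-1.9507  1.5652]
 [-0.4554 -0.7463]
 [ 1.1557 -0.2293]
 [ 0.7208  1.3774]
 [-1.3939 -0.3861]
 [-0.1517 -3.5739]]
```

Easel fit: origin (0.540,0.021), yaw -70.3°, residuals at most 3.6 mm. Next I'll lift, carry, yaw the lid to the front and tilt back by 25°.

Request:
apply_moves --series '[[[0,0,0,0,0,0.03,0.04],[0,0,0,0,0,0.04,0.04],[0,0,0,0,0,0.04,0.04],[0,0,0,0,0,0.04,0.04]]]'

```text
time: 11.7
ee_pos: [0.4258, -0.2544, 0.215]
eef_rot: [[-0.097, 0.995, -0.001], [0.995, 0.097, 0.0], [0.0, -0.001, -1.0]]
wrist_force: [-0.3, 0.1, -1.9]
width: 0.061
```

Request:
apply_moves --series '[[[0,0,-0.1656,0.0135,0.0362,0,0.04],[0,0,-0.1656,0.0135,0.0362,0,0.04],[0,0,-0.1656,0.0135,0.0362,0,0.04],[0,0,-0.1656,0.0135,0.0362,0,0.04]]]'

```text
time: 12.2
ee_pos: [0.4802, -0.1085, 0.2137]
eef_rot: [[0.54, 0.841, -0.001], [0.841, -0.54, -0.0], [-0.0, -0.001, -1.0]]
wrist_force: [1.2, -0.3, -1.6]
width: 0.0613
```

Request:
apply_moves --series '[[[0,0,-0.1656,0.0135,0.0362,0,0.04],[0,0,-0.1656,0.0135,0.0362,0,0.04],[0,0,-0.1656,0.0135,0.0362,0,0.04],[0,0,-0.1656,0.0135,0.0362,0,0.04]]]'

```text
time: 12.7
ee_pos: [0.5344, 0.0361, 0.2136]
eef_rot: [[0.944, 0.331, -0.001], [0.331, -0.944, -0.0], [-0.001, -0.0, -1.0]]
wrist_force: [0.7, -0.3, -1.8]
width: 0.0611
```

Request:
apply_moves --series '[[[0.1368,0.049,0,0,0,0,0.04],[0.1368,0.049,0,0,0,0,0.04],[0.1368,0.049,0,0,0,0,0.04],[0,0,0,0,0,0,0.04]]]'

```text
time: 13.2
ee_pos: [0.5341, 0.0315, 0.2119]
eef_rot: [[0.944, 0.298, -0.144], [0.331, -0.856, 0.397], [-0.005, -0.423, -0.906]]
wrist_force: [-0.9, -0.7, -1.4]
width: 0.0612
```

Request:
apply_moves --series '[[[0,0,0,0.001,0.0036,-0.04,0.04],[0,0,0,0,0,-0.04,0.04],[0,0,0,0,0,-0.03,0.04],[0,0,0,0,0,-0.012,0.04],[0,0,0,0,0,0,0.04]]]'

```text
time: 13.82
ee_pos: [0.5351, 0.0395, 0.0922]
eef_rot: [[0.941, 0.306, -0.143], [0.338, -0.853, 0.397], [-0.001, -0.422, -0.907]]
wrist_force: [0.1, 0.2, -0.5]
width: 0.0609
```

Run:
```python
from h import *
import cv2
s=eyes.grab_frame("side")[150:270,270:390]; cv2.imwrite("pics/g6.png",cv2.resize(s,None,fx=5,fy=5,interpolation=cv2.INTER_CUBIC)[:,:,::-1])
o=robot.get_obs();print(o["ee_pos"],o["wrist_force"],o["width"])
```

```text
[0.53580501 0.03925191 0.09303219] [-0.7452374  -0.58309726 -1.40084645] 0.060857238893853624
```

View pics/g6.png

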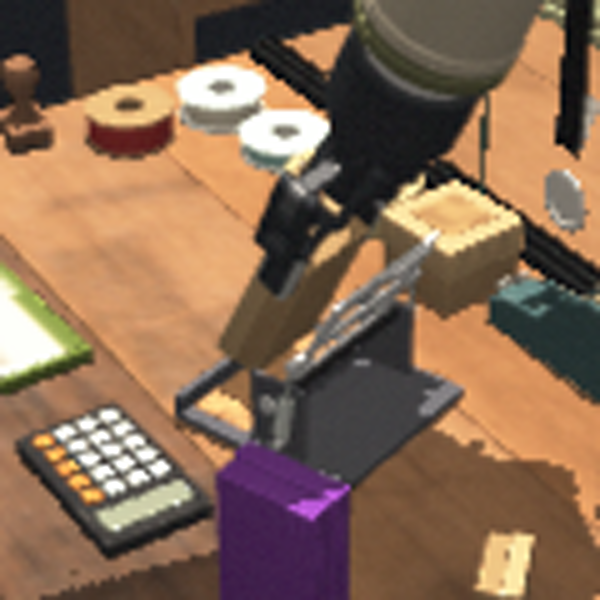

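The box hangs above the ledge, parallel to the rest and in front of it (foot near crop (240,360)). Now the final lowering and a small move back.

Request:
apply_moves --series '[[[0,0,0,0.0013,-0.0038,-0.006,0.04],[0,0,0,0.0013,-0.0038,-0.005,0.04],[0,0,0,0.0009,-0.0025,-0.004,0.04],[0,0,0,0,0,0,0.04]]]'

```text
time: 14.38
ee_pos: [0.5388, 0.0285, 0.0768]
eef_rot: [[0.942, 0.304, -0.143], [0.336, -0.854, 0.398], [-0.001, -0.423, -0.906]]
wrist_force: [-0.1, 0.4, -1.4]
width: 0.0604
```

Request:
apply_moves --series '[[[0,0,0,0,0,-0.001,0.04],[0,0,0,0,0,-0.001,0.04],[0,0,0,0,0,0,0.04]]]'

```text
time: 14.75
ee_pos: [0.5389, 0.0289, 0.0751]
eef_rot: [[0.942, 0.305, -0.143], [0.337, -0.853, 0.398], [-0.0, -0.423, -0.906]]
wrist_force: [-1.5, 1.6, -1.3]
width: 0.0608
```

Request:
apply_moves --series '[[[0,0,0,0,0,-0.001,0.04],[0,0,0,0,0,-0.001,0.04],[0,0,0,0,0,0,0.04]]]'

```text
time: 15.12
ee_pos: [0.539, 0.0289, 0.0741]
eef_rot: [[0.942, 0.305, -0.142], [0.337, -0.853, 0.398], [0.0, -0.423, -0.906]]
wrist_force: [-1.4, 1.0, 7.0]
width: 0.0611
```

Request:
apply_moves --series '[[[0,0,0,0,0,0.0005,0.07],[0,0,0,0,0,0,0.07],[0,0,0,0,0,0,0.078],[0,0,0,0,0,0,0.078]]]'

```text
time: 15.62
ee_pos: [0.5389, 0.0286, 0.0735]
eef_rot: [[0.942, 0.305, -0.143], [0.337, -0.854, 0.398], [-0.0, -0.422, -0.906]]
wrist_force: [-0.5, 1.0, 0.1]
width: 0.0781
```

Request:
apply_moves --series '[[[0,0,0,0.001,-0.004,0.009,0.078],[0,0,0,0.003,-0.008,0.018,0.078],[0,0,0,0.0043,-0.0119,0.0272,0.078],[0,0,0,0.0057,-0.0159,0.0362,0.078],[0,0,0,0.0057,-0.0159,0.0362,0.078]]]'

```text
time: 16.25
ee_pos: [0.5587, -0.0279, 0.202]
eef_rot: [[0.942, 0.305, -0.142], [0.336, -0.854, 0.397], [-0.0, -0.422, -0.907]]
wrist_force: [0.5, 0.1, -0.6]
width: 0.0782
```

Request:
apply_moves --series '[[[0,0,0,-0.01,-0.05,0.02,0.078],[0,0,0,-0.01,-0.05,0.02,0.078],[0,0,0,-0.01,-0.05,0,0.078],[0,0,0,-0.01,-0.05,0,0.078],[0,0,0,0,-0.03,0,0.078]]]'

```text
time: 16.88
ee_pos: [0.5171, -0.2607, 0.2409]
eef_rot: [[0.943, 0.302, -0.141], [0.333, -0.856, 0.396], [-0.001, -0.421, -0.907]]
wrist_force: [-0.1, -0.0, -0.0]
width: 0.0778
```

Run:
```python
from h import *
import cv2
t=eyes.grab_frame("top")[150:234,305:389]; s=eyes.grab_frame("side")[160:260,280:380]
a=cv2.resize(t,(400,400),interpolation=cv2.INTER_CUBIC);b=cv2.resize(s,(400,400),interpolation=cv2.INTER_CUBIC)
cv2.imwrite("pics/g7.png",np.hstack([a,b])[:,:,::-1])
```

```text
(no output)
```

View pics/g7.png

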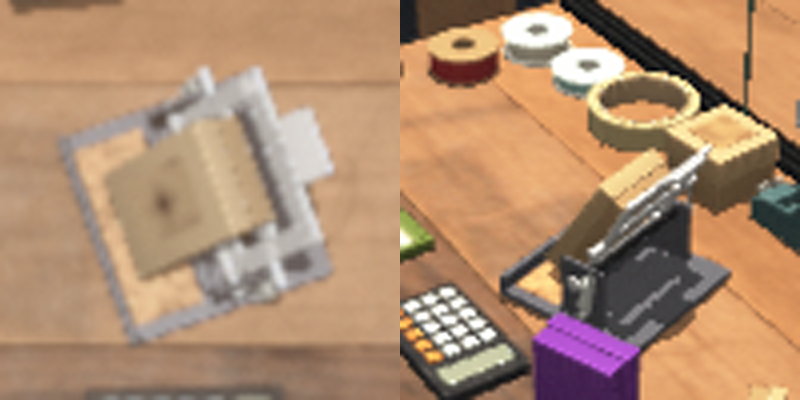

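Run:
```python
from h import *
np.set_printoptions(precision=4,suppress=True)
C=lambda u,v:((u+.5)/(400/84)-.5+305,(v+.5)/(400/84)-.5+150)
a,b=on("top",C(62,143),.022),on("top",C(138,340),.022)
y0=-1.2268;ex=np.array([np.cos(y0),np.sin(y0)]);ey=np.array([-ex[1],ex[0]])
O=((a+b)/2)[:2]+.066*ex;print("O by lip",O,"ang",np.degrees(np.arctan2(*(a-b)[1::-1])))
for O in(O,np.array([.5401,.021])):
  for n,p,z in[("fb",(107,178),.024),("fb",(142,278),.024),("bt",(235,112),.098),("bt",(273,218),.098),("ft",(192,125),.112)]:
    q=on("top",C(*p),z)[:2]; print(n,q,"xe %.4f ye %.4f"%((q-O)@ex,(q-O)@ey))
o=robot.get_obs();print(o["time"],o["wrist_force"])
```

```text
O by lip [0.5397 0.0176] ang 21.362988553629037
fb [0.5525 0.076 ] xe -0.0506 ye 0.0317
fb [0.4968 0.0563] xe -0.0508 ye -0.0273
bt [0.5789 0.0085] xe 0.0218 ye 0.0339
bt [ 0.5234 -0.0112] xe 0.0217 ye -0.0250
ft [0.57   0.0313] xe -0.0027 ye 0.0332
fb [0.5525 0.076 ] xe -0.0476 ye 0.0302
fb [0.4968 0.0563] xe -0.0478 ye -0.0288
bt [0.5789 0.0085] xe 0.0249 ye 0.0323
bt [ 0.5234 -0.0112] xe 0.0247 ye -0.0265
ft [0.57   0.0313] xe 0.0004 ye 0.0317
16.975 [-0.084   0.3768 -0.1829]
```

Run:
```python
from h import *
a=eyes.grab_frame("side").astype(int)
for _ in range(5): b=eyes.grab_frame("side").astype(int)
print("motion px",(abs(a-b).sum(2)>60)[160:260,280:380].sum())
print(robot.close_job())
```

```text
motion px 0
the job is handed in; nothing more can be done
None
```

The easel is up and the slim kraft gift box stands on its ledge, leaning back on the open rest. I handed the job in at about 17 s of the 72 s allowed.

**What I did:** I gripped the thumb tab across its width and swung it about the hinge to about 1.35 rad. When I let go it went fully over and stayed open. I then picked up the larger kraft box, turned its lid to the front, tilted it 25° back, set its foot in the channel by the kerb and let go.

**Last checks, from the top and side pictures:**

| Check | Measured or seen |
|---|---|
| Rest | open and holding by itself |
| Box tilt | about 0.48 rad (0.36 to 0.76 allowed) |
| Box centre along easel x | about -12 mm (-30 to +4 allowed) |
| Box centre along easel y | 2 to 4 mm off the middle (31 allowed) |
| Squareness | square to the easel within reading error |
| Motion before hand-in | none between frames 0.25 s apart |
| Robot | clear of everything |

The tilt and position use corners read by eye and assumed corner heights, so they are good to a few millimetres.

**What went wrong or disagreed:**
- **Fingertip offset:** the real fingertips sat about 27 mm further back than the stated 19 mm ahead of the TCP. The first closes on the tab and on the box landed on top of them, with about 6 N and 13 N of upward force. I reopened and went lower each time.
- **Easel yaw:** an early reading (-67.7°) disagreed with the final fit (-70.3°). I used the fit.
- **Bystanders:** I did not measure them again at the end. The arm stayed clear of them on every move, and those visible in the later pictures looked unmoved.

I viewed 11 pictures, one over the budget of 10.

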